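# Press the turning knob onto the oil pump's D-shaft and hold it home

### The job

Take the red knob out of the blue parts tray, turn it so that the flat in its bore meets the flat of the oil pump's D-shaft (the knob's cream pointer over the green mark), and push it straight down over the shaft until the spring-loaded brass collar under it is pressed fully home. Keep hold of the knob and keep it pressed home: finish while still holding it down, because the spring would lift it again. Leave the other parts in the tray and on the bench where they are.

Things in the scene. Friction and masses are not known exactly. Their poses are not given: they have to be found in the camera images.
- knob: red plastic knob, about 120 g, upright in one compartment of the tray. Origin: centre of its underside, z up. Round hub 54 mm in diameter, 25 mm high; on it a bar grip along x, 48 mm long, 18 mm thick (y), 25 to 57 mm above the underside. A cream pointer line on top and down the side marks +x, the side of the bore's flat. It fits when its +x points the same way as the shaft's +x
- knob_bore (a point): middle of the mouth of the knob's D-shaped bore, on its underside (same point as the knob's origin). The bore is 22 mm deep, 20 mm in diameter, its flat 6 mm from the centre on the +x side: 1 mm clearance all round on the shaft, about 5 degrees of play
- shaft: the pump's upright steel D-shaft; it cannot turn or move. Origin: on the axis at the top of the pump housing, 55 mm above the bench, z up. 18 mm in diameter, its flat 5 mm from the axis on the +x side. At its foot a dark disc 68 mm across, 3 mm thick, with a green mark on the +x (flat) side, and above that a brass spring collar 38 mm across
- shaft_tip (a point): centre of the shaft's upper end, 29 mm above the shaft's origin; the top 3 mm are tapered as a lead-in. The knob's underside is 12 mm below this point when it touches the collar (17 mm above the shaft's origin) and 20 mm below it when fully home (9 mm above the origin)
- collar (a joint): how far the brass spring collar on the shaft is pressed down, in m: 0 at rest, 0.008 fully home (a hard stop). It starts to move at about 4 N and needs about 10.5 N when fully down; released, it springs back up and lifts the knob
- pump: the cast aluminium oil pump, bolted down. Base 130 x 110 mm and 12 mm high, round housing 100 mm in diameter up to 55 mm. Origin: centre of the underside, under the shaft; its yaw is not that of the shaft
- tray: blue parts tray, 270 mm (x) by 390 mm (y), 32 mm high, 290 x 406 mm over the rim; it does not move. Origin: centre of the underside. Walls and floor 4 mm thick; six compartments, 2 along x by 3 along y, each 129 x 125 mm inside, centres at x = +-66.5 mm and y = -129, 0, +129 mm. One part in each
- tappet_a: bystander in the tray: steel bucket tappet, 33 mm in diameter, 26 mm high, standing. Origin: underside centre
- tappet_b: bystander in the tray: another bucket tappet like the first
- spring_a: bystander in the tray: dark steel valve spring, 29 mm in diameter, 42 mm high, standing. Origin: underside centre
- spring_b: bystander in the tray: another valve spring like the first
- valve: bystander in the tray: engine valve lying along its x axis, 92 mm long, head 30 mm in diameter at -x. Origin: underside centre
- oil_bottle: bystander on the bench: yellow bottle 60 mm in diameter, 150 mm high. Origin: underside centre
- wrench: bystander on the bench: steel wrench 180 mm long, lying along its x axis. Origin: underside centre
Things that resemble listed ones, but are neither listed nor needed, are in the scene too. What is shaped like the knob but black or turquoise is not meant.

How it is judged:
By the outcome, as a careful person would: the job done as asked, in the order asked, and still so for the second after the job is handed in, while the arm keeps its last pose, push and grip.
It also fails if it takes over 38 s, if anything falls off the work surface, if the arm or the gripper's body presses on something with over 40 N, if the wrist force passes 120 N, or if a joint passes its speed limit or range.

### The arm

A 6-joint arm with a two-finger parallel gripper is mounted at the origin on the work surface. World frame = base frame: x ahead of the robot, y to its left, z up, the work surface at z = 0. Lengths are in m, angles in rad, forces in N, time in s.
With the tool pointing down it reaches from about 0.375 to 0.925 m from the base axis. Payload 5.7 kg.
Tool frame: the origin (TCP) lies on the centre line of the jaws, within the pads' length; the fingertips stand 14 mm ahead of it and the grasp point (between the pads) lies 5 mm behind it (env.tcp_to_tips is the distance from the TCP to the fingertips, in m); z points along the fingers, y is the direction in which the jaws open and shut (so a half turn about z gives the same grasp; the last joint's range is limited). The gripper opens to 88 mm and grips with 3 to 60 N. Pads are 20 mm wide; open, the fingers measure 115 mm over their backs; the gripper's body (75 mm by 178 mm) begins 61 mm behind the grasp point.
Start: joints at [1.104, 0.359, 1.51, -0, 1.272, -0.115], TCP at [0.207, 0.563, 0.237] pointing down, gripper open.
Joint ranges: [-2.97, 2.97], [-1.01, 2.36], [0.21, 2.38], [-0.96, 4.11], [0.2, 2.71], [-2.98, 2.98]. Speed limits (rad/s): [2.39, 2.39, 3.14, 3.14, 3.14, 3.14].

### API

Orientations are given as a unit quaternion [w, x, y, z].
In Python, from rig import read_state, vision, ticket, env gives the robot as it stands. The module is installed in compiled form; this text tells all that it offers.
- The arm moves only by the tool step_arm, never from a script. Its argument "commands" is a list of rows, each a list of 3 entries, a list of its own where there are three numbers: the turn, a rotation vector about the tool's x, y, z each as a share of 60 degrees, from -1 to 1, then the shift along the tool's x, y, z each as a share of 100 mm, from -1 to 1, then the opening, from 0 (shut) to 1 (fully open). A call has exactly 5 rows; each row is the pose to reach, as a shift and turn from the pose commanded when the call began, along the tool's axes at that moment; what a row does not reach only later rows make up. A row lasts 1/12 s, in which the tool goes at most 41.7 mm and 7.16 degrees, less where a joint would pass 70% of its speed; a pose out of reach is approached as far as the arm can. A call with a number of a shift or a turn outside -1 to 1 is refused whole. A call with a gripper value outside its range is refused whole. The fingers move at their own pace and stop on an object; "newtons" is the grip in N (left out, the last holds). Time passes only in rows, so rows that repeat a pose let the fingers close, or fill a call up. It gives the time, the measured TCP pose, the force and the opening at its end, in the units of the state.
- read_state(): the state, without advancing time (a new reading comes with each control period).
- vision.read_camera(name): name is "scene" or "top" or "wrist"; returns (picture, depth): 420x560x3 uint8, red, green, blue; 420x560 float32, m along the optical axis (not along the pixel's ray), 0 where there is no reading.
- vision.calibration(name): a dict with "K" (3x3 intrinsics, pixels), "rvec" (rotation vector, rad) and "tvec" (3), from world to camera coordinates, as OpenCV has them; the wrist camera has in their place "hand_eye" (4x4, takes a point from camera to tool coordinates, whose origin is the TCP and whose axes are the flange's). Camera axes: x right, y down, z forward; pixel columns grow to the right and rows downward; lengths in m; the calibration is good to about 2 mm. The wrist camera is an equidistant fisheye: a pixel r from the principal point sees the ray r / f radians off the axis. A picture is of the moment at which its call begins: read the wrist's pose just before it. calibration takes no time and is no camera call.
- ticket.close_job(): hands the job in, once; it reports no verdict.
The state is a dict: "clock": time; "joint_pos": joint angles; "joint_velocities": joint speeds; "tau": joint torques, N m; "tool_pos": TCP position; "ee_rot": TCP orientation; "ft_force": force on the tool from outside, world axes, zero at the start; "moment": the same for the moment, N m; "opening": opening from 0.0 (shut) to 1.0 (fully open).
Only numpy, scipy, OpenCV 4.12 (cv2) and the standard library are available. Lean on these libraries where they do the work, as an engineer would, in place of code of your own. Each camera call takes 0.05 s, during which the arm holds its last target. There are 200 camera calls.

## Working session

There is one attempt and no reset: what is moved stays moved. The work goes in short steps, Python scripts to look and compute and a tool call to move; the robot and the scene stay as the last step left them, time stands still between calls to the robot, and variables do not carry over. Pictures are saved under pics/ and viewed, about 8 in all and at most 12, crops included, and the job is handed in when it is done.

Besides the shell and the picture viewer there is one more tool, called after "Call:" by a JSON object that holds its "method" and its "body". step_arm: Moves the arm, as the interface text tells. Its arguments: {"type":"object","properties":{"commands":{"type":"array","items":{"type":"array"}},"newtons":{"type":"number"}},"required":["commands"]}

```bash
mkdir -p pics; cat > h.py <<'E'
import numpy as np, cv2
from rig import read_state, vision, ticket, env
from scipy.spatial.transform import Rotation as R
def cam(n):
    c=vision.calibration(n); return c
def px2w(n,u,v,d,c=None):
    c=c or cam(n); K=np.array(c["K"]); Rm=cv2.Rodrigues(np.array(c["rvec"],float))[0]
    p=np.array([(u-K[0,2])/K[0,0],(v-K[1,2])/K[1,1],1.0])*d
    return Rm.T@(p-np.array(c["tvec"]).ravel())
def px2z(n,u,v,z):
    a=px2w(n,u,v,1.0);b=px2w(n,u,v,2.0); t=(z-a[2])/(b[2]-a[2]); return a+t*(b-a)
def save(img,f,s=1): cv2.imwrite(f,cv2.resize(img[...,::-1],None,fx=s,fy=s,interpolation=cv2.INTER_CUBIC))
E
python3 - <<'E'
from h import *
s=read_state(); print({k:np.round(v,3).tolist() for k,v in s.items()}, env.tcp_to_tips)
for n in("top","scene"):
    p,d=vision.read_camera(n); np.savez(n+".npz",p=p,d=d); save(p,f"pics/{n}0.png",1.4)
print(vision.calibration("top"),vision.calibration("wrist"))
E
```

```text
{'clock': 0.0, 'joint_pos': [1.104, 0.36, 1.511, 0.0, 1.272, -0.115], 'joint_velocities': [-0.001, 0.001, -0.001, 0.001, 0.001, 0.0], 'tau': [0.004, -51.534, -27.073, 0.068, 0.035, -0.0], 'tool_pos': [0.206, 0.563, 0.236], 'ee_rot': [-0.0, 0.175, 0.985, -0.001], 'ft_force': [0.258, -0.067, -0.063], 'moment': [0.028, 0.001, -0.011], 'opening': 0.994} 0.014
{'K': array([[444.30278339,   0.        , 282.05237106],
       [  0.        , 444.30278339, 214.68852498],
       [  0.        ,   0.        ,   1.        ]]), 'rvec': array([ 2.20252844, -2.15615228,  0.06280543]), 'tvec': array([-0.02134565,  0.4367347 ,  1.21504554])} {'K': array([[325.1922621 ,   0.        , 283.65097549],
       [  0.        , 325.1922621 , 214.47260087],
       [  0.        ,   0.        ,   1.        ]]), 'hand_eye': array([[-9.12227344e-04, -9.54696143e-01, -2.97580985e-01,
         8.11323632e-02],
       [ 9.99999485e-01, -7.38355334e-04, -6.96690633e-04,
         1.16469868e-03],
       [ 4.45407353e-04, -2.97581467e-01,  9.54696325e-01,
        -1.48121852e-01],
       [ 0.00000000e+00,  0.00000000e+00,  0.00000000e+00,
         1.00000000e+00]])}
```

View pics/top0.png

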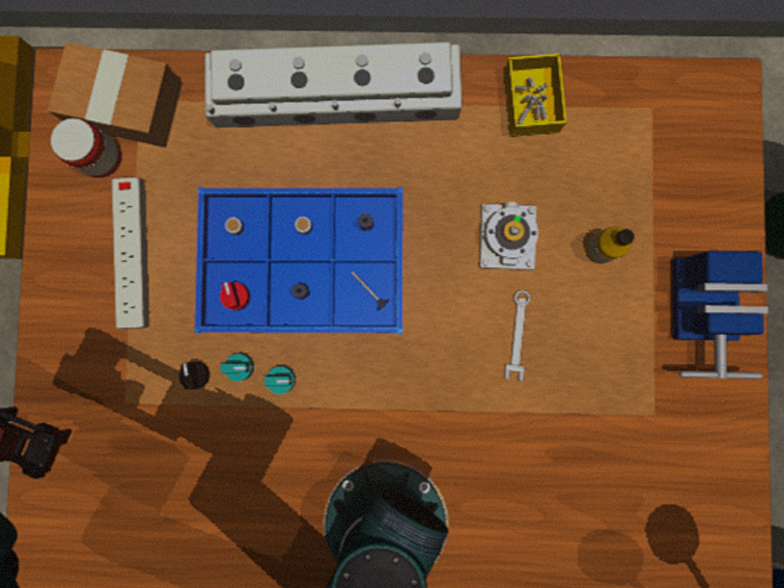

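View pics/scene0.png

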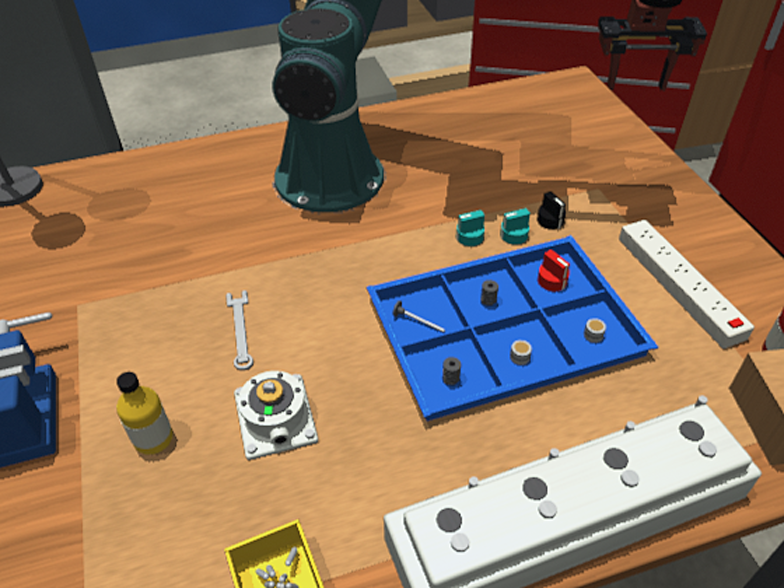

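The top view shows the red knob at about (234,294) and the pump shaft at about (514,231), with the green mark near (517,218). Both are in the 1.4x picture. I'll enlarge both next.

```bash
python3 - <<'E'
from h import *
z=np.load("top.npz"); p,d=z["p"],z["d"]
a=cv2.resize(p[188:232,143:193],None,fx=8,fy=8,interpolation=cv2.INTER_CUBIC)
b=cv2.resize(p[143:187,342:392],None,fx=8,fy=8,interpolation=cv2.INTER_CUBIC)
save(np.hstack([a,b]),"pics/crop.png")
for n,u,v,zz in(("knob",167,210,.06),("shaft",367,165,.084),("green",369.5,155.5,.058)): print(n,px2z("top",u,v,zz),px2w("top",u,v,d[int(v),int(u)]))
hsv=cv2.cvtColor(p,cv2.COLOR_RGB2HSV)
g=cv2.inRange(hsv,(50,150,80),(75,255,255)); g[:,:340]=0;g[:,400:]=0
ys,xs=np.nonzero(g);print("green px",xs.mean(),ys.mean(),len(xs), px2z("top",xs.mean(),ys.mean(),.058))
r=((hsv[...,0]<8)|(hsv[...,0]>172))&(hsv[...,1]>150)&(hsv[...,2]>60); r[:,:140]=0;r[:,200:]=0;r[:180]=0;r[235:]=0
ys,xs=np.nonzero(r);print("red",xs.mean(),ys.mean(),xs.min(),xs.max(),ys.min(),ys.max())
E
```

```text
knob [0.44010374 0.29573918 0.06      ] [0.43978333 0.29457542 0.06424259]
shaft [ 0.56782511 -0.23340437  0.084     ] [ 0.56729145 -0.23290077  0.08684862]
green [ 0.59866542 -0.24449988  0.058     ] [ 0.59877071 -0.2445916   0.05749684]
green px 369.0625 155.8125 16 [ 0.5977916  -0.24333198  0.058     ]
red 167.15648854961833 211.5 158 176 202 220
```

View pics/crop.png

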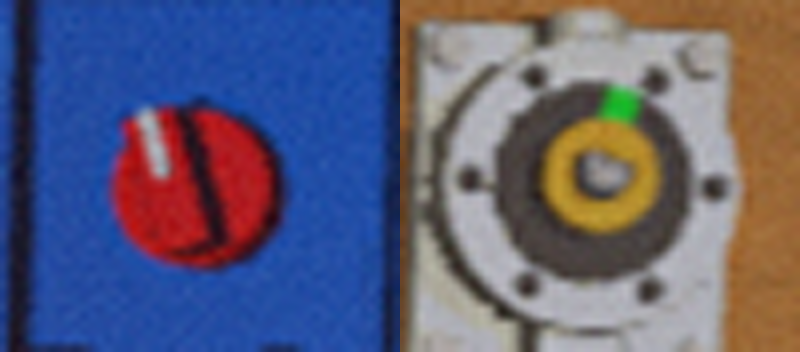

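The crop puts the knob near (0.44, 0.295) with its pointer at a yaw of about +14°. The shaft is near (0.567, -0.233) with its flat at a yaw of about -18°. I'm moving above the knob for a wrist-camera look.

Call:
{"method": "step_arm", "body": {"commands": [[[0,0,0],[-0.2,-0.12,0],1],[[0,0,0],[-0.4,-0.23,0],1],[[0,0,0],[-0.6,-0.34,0],1],[[0,0,0],[-0.8,-0.46,0],1],[[0,0,0],[-1,-0.57,0],1]]}}

```text
clock: 0.52
tool_pos: [0.2812, 0.4741, 0.2362]
ee_rot: [-0.0, 0.175, 0.985, -0.001]
ft_force: [-0.5, 0.6, -0.2]
opening: 1.002
```

Call:
{"method": "step_arm", "body": {"commands": [[[0,0,0],[-0.2,-0.12,0],1],[[0,0,0],[-0.4,-0.23,0],1],[[0,0,0],[-0.6,-0.34,0],1],[[0,0,0],[-0.8,-0.46,0],1],[[0,0,0],[-1,-0.57,0],1]]}}

```text
clock: 0.93
tool_pos: [0.3555, 0.3861, 0.2363]
ee_rot: [-0.0, 0.175, 0.985, -0.0]
ft_force: [0.9, 1.1, 1.2]
opening: 1.0
```

Call:
{"method": "step_arm", "body": {"commands": [[[0,0,0],[-0.2,-0.12,0],1],[[0,0,0],[-0.4,-0.23,0],1],[[0,0,0],[-0.6,-0.34,0],1],[[0,0,0],[-0.8,-0.46,0],1],[[0,0,0],[-1,-0.57,0],1]]}}

```text
clock: 1.35
tool_pos: [0.4297, 0.2981, 0.2363]
ee_rot: [-0.0, 0.175, 0.985, -0.0]
ft_force: [-0.1, 0.7, 1.4]
opening: 0.999
```

Call:
{"method": "step_arm", "body": {"commands": [[[0,0,-0.11],[-0.02,0,0.1],0.8],[[0,0,-0.22],[-0.05,0,0.2],0.6],[[0,0,-0.33],[-0.08,0,0.3],0.6],[[0,0,-0.44],[-0.1,0,0.4],0.6],[[0,0,-0.56],[-0.12,0,0.5],0.6]]}}

```text
clock: 1.77
tool_pos: [0.4406, 0.2948, 0.1859]
ee_rot: [-0.0, -0.119, 0.993, -0.0]
ft_force: [0.3, -0.8, 0.8]
opening: 0.66
```

```bash
cat >> h.py <<'E'
def wray(u,v,s,c):
    K=np.array(c["K"]); x=np.array([u-K[0,2],v-K[1,2]]); r=np.hypot(*x); th=r/K[0,0]
    dc=np.r_[x/r*np.sin(th),np.cos(th)] if r>0 else np.array([0,0,1.])
    w,a,b,g=s["ee_rot"]; Rt=R.from_quat([a,b,g,w]).as_matrix(); H=np.array(c["hand_eye"])
    return Rt@H[:3,3]+np.array(s["tool_pos"]), Rt@H[:3,:3]@dc
def w2z(u,v,z,s,c):
    o,d=wray(u,v,s,c); return o+d*(z-o[2])/d[2]
def toolyaw(s):
    w,a,b,g=s["ee_rot"]; x=R.from_quat([a,b,g,w]).as_matrix()[:,0]; return np.degrees(np.arctan2(x[1],x[0]))
def snap(f):
    s=read_state(); p,d=vision.read_camera("wrist"); np.savez(f+".npz",p=p,d=d,**s); save(p,f"pics/{f}.png",1.4); return s,p,d
E
python3 -c "
from h import *
s,p,d=snap('w1');print(s['tool_pos'],toolyaw(s))"
```

```text
[0.44060172 0.2948317  0.18586499] -166.29451947420313
```

View pics/w1.png

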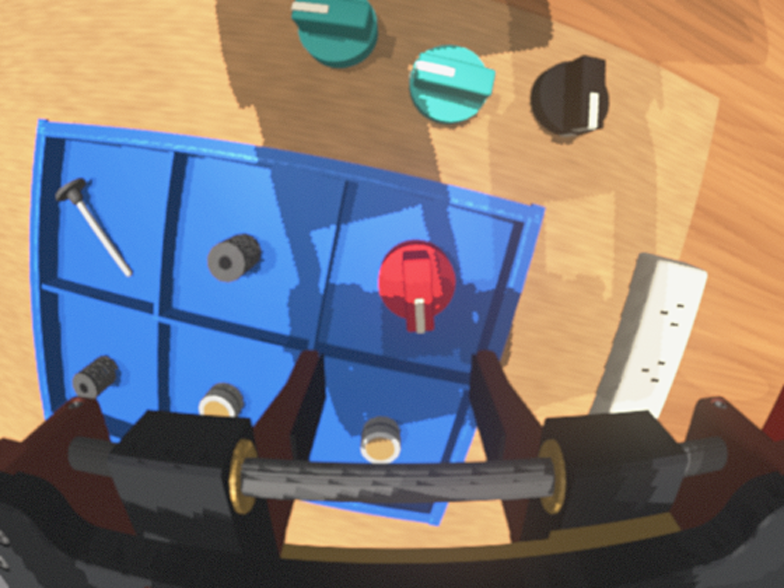

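```bash
python3 - <<'E'
from h import *
z=np.load("w1.npz"); p=z["p"]
save(p[165:245,260:336],"pics/w1c.png",7.5)
E
```

```text
(no output)
```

View pics/w1c.png

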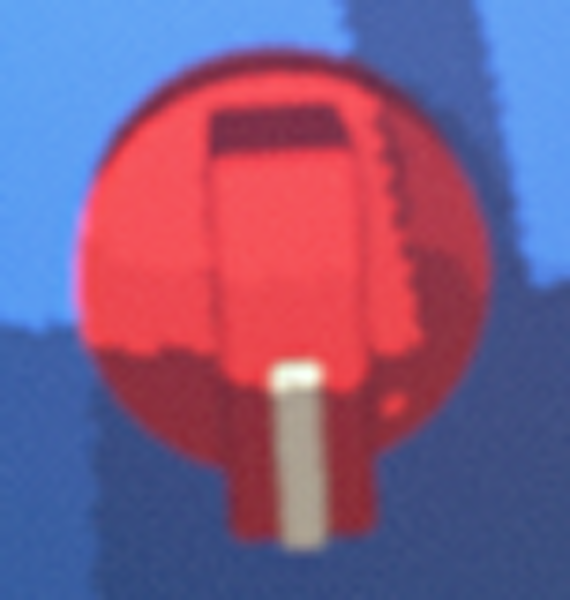

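The crop shows the top face of the bar, with corners at (213,157), (353,150), (378,535) and (232,540). The pointer is at the far end, from (296,362) to (303,548). I'll convert these to world coordinates and check them against the 48 x 18 mm size given.

```bash
python3 - <<'E'
from h import *
z=dict(np.load("w1.npz")); c=vision.calibration("wrist")
f=lambda x,y,h: w2z(260+x/7.5-.43,165+y/7.5-.43,h,z,c)
P=[f(x,y,.061)[:2] for x,y in((213,157),(353,150),(378,535),(232,540))]
ctr=np.mean(P,0); ax=(P[2]+P[3]-P[0]-P[1])/2; w=(P[1]+P[2]-P[0]-P[3])/2
print(ctr,np.linalg.norm(ax),np.linalg.norm(w),np.degrees(np.arctan2(ax[1],ax[0])))
a,b=f(296,362,.061),f(303,548,.061); print("pointer yaw",np.degrees(np.arctan2(b[1]-a[1],b[0]-a[0])))
# hub top circle left/right at z=.029
print("hub",(f(80,270,.029)+f(490,270,.029))/2, np.linalg.norm(f(80,270,.029)-f(490,270,.029)))
w_,a_,b_,g_=z["ee_rot"]; Rt=R.from_quat([a_,b_,g_,w_]).as_matrix()
print("tool shift to bar centre, z=.047:",Rt.T@(np.r_[ctr,.047]-z["tool_pos"]),"yaw",toolyaw(z))
E
```

```text
[0.43867233 0.30830956] 0.047078494708815394 0.016803300000626287 17.57339436967791
pointer yaw 16.5784273505637
hub [0.43739088 0.30826125 0.029     ] 0.053243661235630235
tool shift to bar centre, z=.047: [-0.00142755  0.01358129  0.13886098] yaw -166.29451947420313
```

The sizes agree: 47 x 16.8 mm for the bar and 53 mm for the hub. The yaw is about 17°. I'm aligning and descending.

Call:
{"method": "step_arm", "body": {"commands": [[[0,0,-0.02],[0,0.05,0.15],0.6],[[0,0,-0.04],[-0.01,0.1,0.32],0.6],[[0,0,-0.055],[-0.015,0.13,0.5],0.6],[[0,0,-0.055],[-0.015,0.13,0.68],0.6],[[0,0,-0.055],[-0.015,0.13,0.85],0.6]]}}

```text
clock: 2.23
tool_pos: [0.4389, 0.3084, 0.1009]
ee_rot: [-0.0, -0.144, 0.99, -0.0]
ft_force: [0.7, -0.1, 0.1]
opening: 0.598
```

```bash
python3 -c "
from h import *
s,p,d=snap('w2');print(s['tool_pos'],toolyaw(s))"
```

```text
[0.43893845 0.30835845 0.10091322] -163.4496558937154
```

View pics/w2.png

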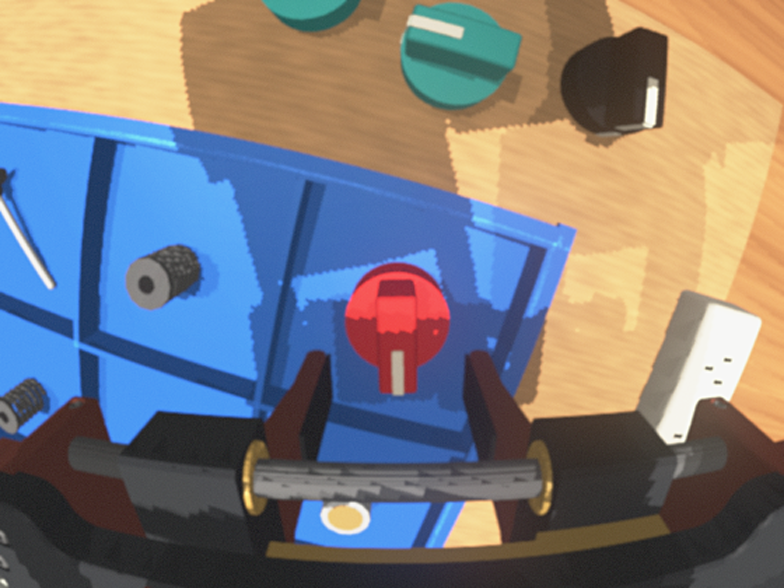

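The knob now sits centred between the jaws at (397,340). I'm descending and gripping.

Call:
{"method": "step_arm", "body": {"commands": [[[0,0,0],[0,0,0.15],0.6],[[0,0,0],[0,0,0.3],0.6],[[0,0,0],[0,0,0.45],0.6],[[0,0,0],[0,0,0.55],0.6],[[0,0,0],[0,0,0.55],0.4]], "newtons": 40}}

```text
clock: 2.7
tool_pos: [0.438, 0.3075, 0.0453]
ee_rot: [-0.002, -0.145, 0.99, -0.001]
ft_force: [0.3, 0.1, -0.4]
opening: 0.56
```

Call:
{"method": "step_arm", "body": {"commands": [[[0,0,0],[0,0,0],0.3],[[0,0,0],[0,0,0],0.2],[[0,0,0],[0,0,0],0.1],[[0,0,0],[0,0,0],0.0],[[0,0,0],[0,0,0],0.0]]}}

```text
clock: 3.12
tool_pos: [0.4396, 0.3084, 0.0474]
ee_rot: [0.001, -0.145, 0.989, 0.0]
ft_force: [-0.2, 0.3, 4.3]
opening: 0.202
```

Call:
{"method": "step_arm", "body": {"commands": [[[0,0,0],[0,0,0],0],[[0,0,0],[0,0,-0.1],0],[[0,0,0],[0,0,-0.3],0],[[0,0,0],[0,0,-0.55],0],[[0,0,0],[0,0,-0.8],0]]}}

```text
clock: 3.53
tool_pos: [0.4384, 0.3078, 0.1275]
ee_rot: [-0.001, -0.145, 0.989, -0.0]
ft_force: [-0.6, 0.3, -2.1]
opening: 0.206
```

```bash
python3 -c "
from h import *
s,p,d=snap('w3');print(s['tool_pos'],toolyaw(s),s['opening'])
save(p[200:330,210:360],'pics/w3c.png',5)"
```

```text
[0.43835537 0.30775495 0.12754128] -163.2972747692194 0.2055348571272301
```

View pics/w3c.png

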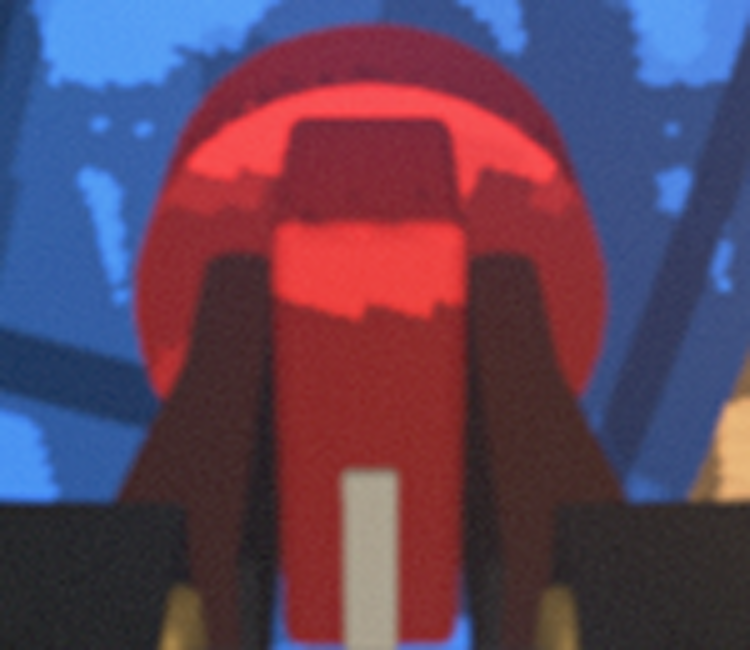

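The knob is held square with an opening of 18.1 mm. The near top edge of the bar is at crop y≈222 and the far one at y≈640. I'll work out the in-hand offset and then head for the pump.

```bash
cat >> h.py <<'E'
def tray_(u,v,zt,c):
    K=np.array(c["K"]); x=np.array([u-K[0,2],v-K[1,2]]); r=np.hypot(*x); th=r/K[0,0]
    H=np.array(c["hand_eye"]); d=H[:3,:3]@np.r_[x/r*np.sin(th),np.cos(th)]; o=H[:3,3]
    return o+d*(zt-o[2])/d[2]
E
python3 - <<'E'
from h import *
c=vision.calibration("wrist"); f=lambda x,y,h: tray_(210+x/5-.4,200+y/5-.4,h,c)
for h in(-.013,-.015,-.017):
    a,b=f(275,222,h),f(465,222,h); e,g=f(285,640,h),f(460,640,h)
    print(h,"near x",(a+b)[0]/2,"far",(e+g)[0]/2,"ctr",(a+b+e+g)[:2]/4,"w",b[1]-a[1],g[1]-e[1])
h=.017 # hub top lower: 25mm above underside
print("hub lr",f(135,290,h),f(607,290,h))
# shaft from top camera
z=np.load("top.npz");p=z["p"]
T=lambda x,y,zz: px2z("top",342+x/8-.44,143+y/8-.44,zz)
print("disc",T(594,182,.058),"collar",T(601,175,.076),"green",T(621,104,.058))
dv=T(621,104,.058)-T(594,182,.058);print("yaw",np.degrees(np.arctan2(dv[1],dv[0])),np.linalg.norm(dv))
E
```

```text
-0.013 near x 0.024643960032607548 far -0.02210948874906124 ctr [0.00126724 0.00034092] w 0.017085679779700335 0.017918086051395533
-0.015 near x 0.02547262234438514 far -0.02058875160567704 ctr [0.00244194 0.00034116] w 0.01683276648101216 0.01765285093591472
-0.017 near x 0.02630128465616275 far -0.019068014462292816 ctr [0.00361664 0.0003414 ] w 0.01657985318232398 0.0173876158204339
hub lr [ 0.00382966 -0.02622639  0.017     ] [0.00378762 0.02685181 0.017     ]
disc [ 0.57440407 -0.36869734  0.058     ] collar [ 0.57338855 -0.36583204  0.076     ] green [ 0.60106556 -0.37771982  0.058     ]
yaw -18.696276580422712 0.02814676147329119
```

Call:
{"method": "step_arm", "body": {"commands": [[[0,0,0],[0,-0.1,-0.12],0],[[0,0,0],[-0.01,-0.3,-0.25],0],[[0,0,0],[-0.02,-0.52,-0.38],0],[[0,0,0],[-0.03,-0.76,-0.43],0],[[0,0,0],[-0.04,-1,-0.43],0]]}}

```text
clock: 4.0
tool_pos: [0.4723, 0.2122, 0.171]
ee_rot: [0.001, -0.146, 0.989, -0.0]
ft_force: [0.4, 0.0, -2.1]
opening: 0.2
```

Call:
{"method": "step_arm", "body": {"commands": [[[0,0,0],[-0.01,-0.2,0],0],[[0,0,0],[-0.02,-0.4,0],0],[[0,0,0],[-0.03,-0.6,0],0],[[0,0,0],[-0.03,-0.8,0],0],[[0,0,0],[-0.04,-1,0],0]]}}

```text
clock: 4.42
tool_pos: [0.5035, 0.1171, 0.1695]
ee_rot: [-0.001, -0.145, 0.989, -0.0]
ft_force: [-0.1, 0.4, -1.1]
opening: 0.202
```

Call:
{"method": "step_arm", "body": {"commands": [[[0,0,0],[-0.01,-0.2,0],0],[[0,0,0],[-0.02,-0.4,0],0],[[0,0,0],[-0.03,-0.6,0],0],[[0,0,0],[-0.03,-0.8,0],0],[[0,0,0],[-0.04,-1,0],0]]}}

```text
clock: 4.83
tool_pos: [0.5359, 0.0226, 0.1694]
ee_rot: [-0.001, -0.145, 0.989, 0.0]
ft_force: [0.0, 1.2, -1.0]
opening: 0.203
```

Call:
{"method": "step_arm", "body": {"commands": [[[0,0,0],[-0.01,-0.2,0],0],[[0,0,0],[-0.02,-0.4,0],0],[[0,0,0],[-0.03,-0.6,0],0],[[0,0,0],[-0.03,-0.8,0],0],[[0,0,0],[-0.04,-1,0],0]]}}

```text
clock: 5.25
tool_pos: [0.5684, -0.0718, 0.1694]
ee_rot: [-0.001, -0.145, 0.989, 0.0]
ft_force: [0.7, 0.3, -1.9]
opening: 0.204
```

Call:
{"method": "step_arm", "body": {"commands": [[[0,0,0],[-0.01,-0.2,0],0],[[0,0,0],[-0.02,-0.4,0],0],[[0,0,0],[-0.03,-0.6,0],0],[[0,0,0],[-0.03,-0.8,0],0],[[0,0,0],[-0.04,-1,0],0]]}}

```text
clock: 5.67
tool_pos: [0.6009, -0.1664, 0.1693]
ee_rot: [-0.001, -0.145, 0.989, 0.0]
ft_force: [0.3, 0.4, -0.5]
opening: 0.2
```

Call:
{"method": "step_arm", "body": {"commands": [[[0,0,0],[-0.01,-0.2,0],0],[[0,0,0],[-0.02,-0.4,0],0],[[0,0,0],[-0.03,-0.6,0],0],[[0,0,0],[-0.03,-0.8,0],0],[[0,0,0],[-0.04,-0.98,0],0]]}}

```text
clock: 6.08
tool_pos: [0.6329, -0.2593, 0.1692]
ee_rot: [-0.001, -0.145, 0.989, 0.0]
ft_force: [0.3, 0.3, -1.3]
opening: 0.201
```

Call:
{"method": "step_arm", "body": {"commands": [[[0,0,0.1],[0,0,0],0],[[0,0,0.22],[0,0,0],0],[[0,0,0.34],[0,0,0],0],[[0,0,0.46],[0,0,0],0],[[0,0,0.57],[0,0,0],0]]}}

```text
clock: 6.5
tool_pos: [0.6327, -0.2581, 0.1691]
ee_rot: [-0.001, 0.155, 0.988, 0.0]
ft_force: [-0.0, -1.6, -1.2]
opening: 0.2
```

```bash
python3 -c "
from h import *
s,p,d=snap('w4');print(s['tool_pos'],toolyaw(s),s['opening'],s['joint_pos'])"
```

```text
[ 0.63265699 -0.25806872  0.16914378] 162.134052480228 0.19994999142613432 [-4.88134115e-01  5.36853468e-01  1.38683830e+00 -3.65400282e-04
  1.22019303e+00 -1.74698486e+00]
```

View pics/w4.png

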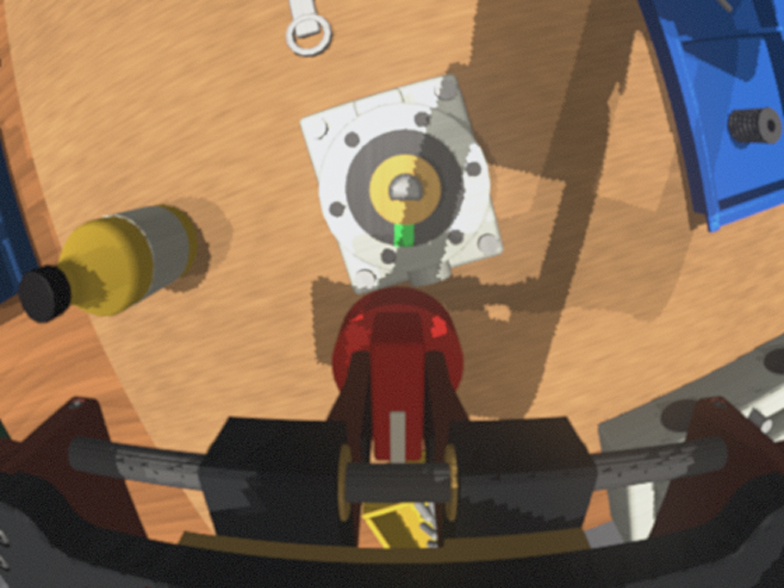

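The wrist picture shows the shaft at about (405,187), with the green mark at (403,234) on the knob's side. The flat faces the same way as the pointer. I'll enlarge for exact numbers.

```bash
python3 - <<'E'
from h import *
p=np.load("w4.npz")["p"]; save(p[85:185,240:340],"pics/w4c.png",6)
E
```

```text
(no output)
```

View pics/w4c.png

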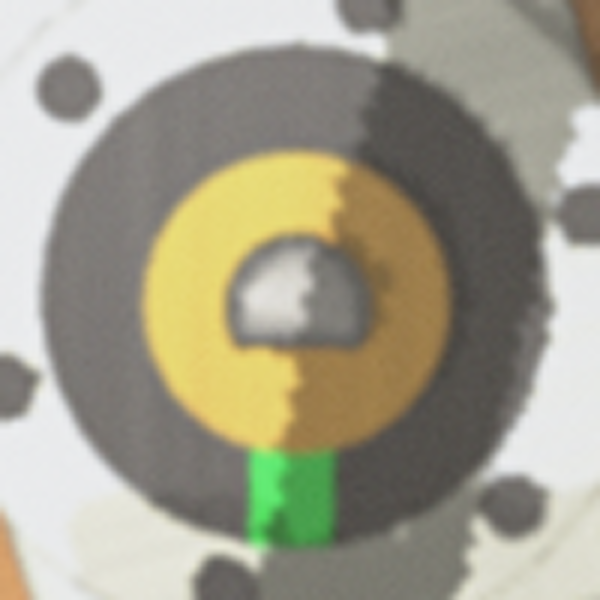

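```bash
python3 - <<'E'
from h import *
from scipy.optimize import least_squares
c=vision.calibration("wrist"); K=np.array(c["K"]);H=np.array(c["hand_eye"])
def proj(P):
    q=H[:3,:3].T@(np.array(P)-H[:3,3]); th=np.arctan2(np.hypot(*q[:2]),q[2]); return K[:2,2]+K[0,0]*th*q[:2]/np.hypot(*q[:2])
f=lambda x,y: np.array([210+x/5-.4,200+y/5-.4])
obs=[((.024,0,-.015),f(370,222)),((-.024,0,-.015),f(372,640)),((.027,0,.017),f(370,85)),((.027,0,.042),f(370,25))]
def res(v,ob=obs): return [proj(np.array(P)+[v[0],0,v[1]])[1]-o[1] for P,o in ob]
for idx in([0,1,2,3],[0,1,2],[0,1]):
    r=least_squares(res,[0,0],kwargs={"ob":[obs[i] for i in idx]}); print("knob x,dz",r.x*1e3,"resid px",r.fun)
z=dict(np.load("w4.npz")); g=lambda x,y: (240+x/6-.42,85+y/6-.42); zt=z["tool_pos"][2]
def S(x,y,h): return tray_(*g(x,y),zt-h,c)
print("disc",S(295,296,.058)[:2],"d",S(549,296,.058)[1]-S(40,296,.058)[1],"collar",S(296.5,301,.072)[:2],"d",S(450,300,.072)[1]-S(143,300,.072)[1])
print("shaft arc top/l/r @.08",S(300,237,.082)[:2],S(230,300,.082)[:2],S(374,300,.082)[:2],"flat",S(302,347,.084)[:2])
v=S(292,500,.058)-S(295,296,.058);print("mark angle in tool deg (180=aligned)",np.degrees(np.arctan2(v[1],v[0])))
v=S(365,348,.084)-S(238,346,.084);print("flat dir",np.degrees(np.arctan2(v[1],v[0])))
w,a,b,q=z["ee_rot"];print("tilt",R.from_quat([a,b,q,w]).as_matrix()[:,2])
E
```

```text
knob x,dz [-0.42144359  5.66957561] resid px [-0.02606841  0.00064366  0.09409622 -0.07228739]
knob x,dz [-0.37259836  5.59083622] resid px [-0.05851179  0.01700813  0.05310315]
knob x,dz [-0.45063104  5.70853854] resid px [0. 0.]
disc [0.06697357 0.00503204] d 0.06742451282417433 collar [0.06710588 0.00500925] d 0.038349742843808564
shaft arc top/l/r @.08 [0.07540818 0.00525899] [ 0.06780504 -0.0031004 ] [0.06784408 0.01412942] flat [0.06226522 0.0054822 ]
mark angle in tool deg (180=aligned) -179.26066547855174
flat dir 90.8015122414632
tilt [-2.18535709e-03  7.71860643e-04 -9.99997314e-01]
```

The fits are consistent: disc 67.4 mm, collar 38.3 mm, and both the flat and the mark within 0.8° of the pointer. In tool axes the knob centre is at (-0.4, 0.3) mm and the shaft at (67.0, 5.1) mm. I'm moving over the shaft.

Call:
{"method": "step_arm", "body": {"commands": [[[0,0,0.013],[0.12,0.01,0],0],[[0,0,0.013],[0.3,0.02,0],0],[[0,0,0.013],[0.5,0.04,0],0],[[0,0,0.013],[0.674,0.048,0.05],0],[[0,0,0.013],[0.674,0.048,0.15],0]]}}

```text
clock: 6.97
tool_pos: [0.5676, -0.2318, 0.155]
ee_rot: [-0.002, 0.158, 0.988, 0.0]
ft_force: [-0.9, 0.5, -0.4]
opening: 0.2
```

Call:
{"method": "step_arm", "body": {"commands": [[[0,0,0],[0,0,0.04],0],[[0,0,0],[0,0,0.08],0],[[0,0,0],[0,0,0.12],0],[[0,0,0],[0,0,0.12],0],[[0,0,0],[0,0,0.12],0]]}}

```text
clock: 7.38
tool_pos: [0.5717, -0.2331, 0.1423]
ee_rot: [-0.0, 0.159, 0.987, -0.0]
ft_force: [-0.4, -0.6, -1.6]
opening: 0.203
```

```bash
python3 - <<'E'
from h import *
s=read_state(); z=dict(np.load("w4.npz")); w,a,b,q=z["ee_rot"]; Rt=R.from_quat([a,b,q,w]).as_matrix()
print(s["tool_pos"],toolyaw(s),"moved",Rt.T@(s["tool_pos"]-z["tool_pos"]),s["ft_force"],s["opening"])
p,d=vision.read_camera("scene"); c=vision.calibration("scene")
P=np.array([[.569,-.235,.09]]); u=cv2.projectPoints(P,np.array(c["rvec"],float),np.array(c["tvec"],float),np.array(c["K"]),None)[0].ravel().astype(int);print(u)
u=np.clip(u,50,None); save(p[u[1]-50:u[1]+45,u[0]-50:u[0]+50],"pics/s5.png",6)
E
```

```text
[ 0.57170535 -0.23312669  0.14227246] 161.7485389936382 moved [0.06560192 0.0050381  0.0270237 ] [-0.35502718 -0.63376472 -1.64756442] 0.20330777327982547
[189 272]
```

View pics/s5.png

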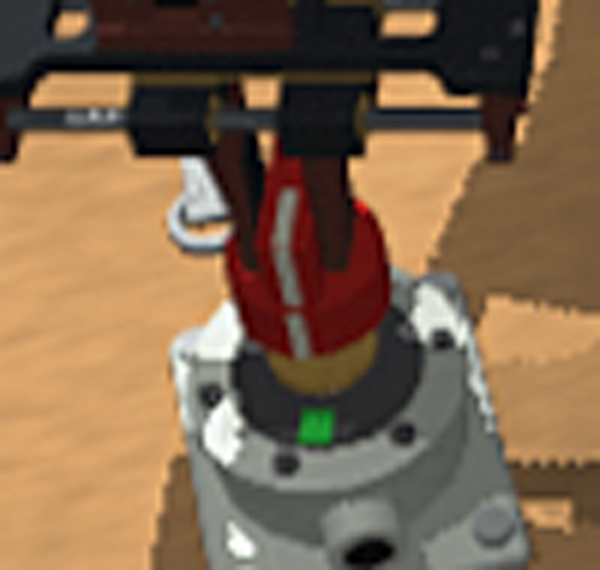

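The scene view shows the knob hanging over the shaft, pointer facing the green mark. The measured shift is 1.8 mm short in x, so I'm correcting it and settling.

Call:
{"method": "step_arm", "body": {"commands": [[[0,0,0],[0.015,0,0],0],[[0,0,0],[0.015,0,0],0],[[0,0,0],[0.015,0,0],0],[[0,0,0],[0.015,0,0],0],[[0,0,0],[0.015,0,0],0]]}}

```text
clock: 7.85
tool_pos: [0.5699, -0.2324, 0.1429]
ee_rot: [0.0, 0.159, 0.987, -0.0]
ft_force: [-0.7, -0.5, -0.8]
opening: 0.203
```

```bash
cat > m.py <<'E'
from h import *
s=read_state(); z=dict(np.load("w4.npz")); w,a,b,q=z["ee_rot"]; Rt=R.from_quat([a,b,q,w]).as_matrix()
print(s["tool_pos"],toolyaw(s),"moved",Rt.T@(s["tool_pos"]-z["tool_pos"]),s["ft_force"],s["moment"],s["opening"],s["joint_velocities"].round(3) if hasattr(s["joint_velocities"],"round") else s["joint_velocities"])
E
python3 m.py
```

```text
[ 0.56988526 -0.23241201  0.14285429] 161.7288249936568 moved [0.06755485 0.00515997 0.0264464 ] [-0.68710433 -0.4821113  -0.80840444] [0.0375516  0.03393679 0.00139975] 0.20255431069775287 [ 0.    -0.001  0.    -0.001  0.001 -0.001]
```

Call:
{"method": "step_arm", "body": {"commands": [[[0,0,0],[0,-0.003,0.03],0],[[0,0,0],[0,-0.003,0.06],0],[[0,0,0],[0,-0.003,0.09],0],[[0,0,0],[0,-0.003,0.12],0],[[0,0,0],[0,-0.003,0.12],0]]}}

```text
clock: 8.27
tool_pos: [0.5692, -0.2324, 0.1297]
ee_rot: [-0.001, 0.159, 0.987, 0.0]
ft_force: [0.4, -0.6, -0.5]
opening: 0.205
```

Call:
{"method": "step_arm", "body": {"commands": [[[0,0,0],[0,0,0.01],0],[[0,0,0],[0,0,0.02],0],[[0,0,0],[0,0,0.03],0],[[0,0,0],[0,0,0.04],0],[[0,0,0],[0,0,0.04],0]]}}

```text
clock: 8.68
tool_pos: [0.5696, -0.2326, 0.1265]
ee_rot: [-0.0, 0.159, 0.987, -0.0]
ft_force: [0.1, -0.1, -0.3]
opening: 0.204
```

```bash
python3 m.py
```

```text
[ 0.56963052 -0.23261857  0.12654086] 161.727130028292 moved [0.06769613 0.00488417 0.04276019] [ 0.09591447 -0.06291352 -0.29763222] [ 0.01067081 -0.01100177 -0.0676407 ] 0.20405603085795004 [ 0.002 -0.001 -0.    -0.001  0.004  0.001]
```

No contact yet. I'm continuing down in small steps and watching the force.

Call:
{"method": "step_arm", "body": {"commands": [[[0,0,0],[0,0,0.01],0],[[0,0,0],[0,0,0.02],0],[[0,0,0],[0,0,0.03],0],[[0,0,0],[0,0,0.04],0],[[0,0,0],[0,0,0.04],0]]}}

```text
clock: 9.1
tool_pos: [0.5703, -0.233, 0.1228]
ee_rot: [0.001, 0.159, 0.987, -0.0]
ft_force: [1.8, -0.8, -0.9]
opening: 0.199
```

Call:
{"method": "step_arm", "body": {"commands": [[[0,0,0],[0,0,0.01],0],[[0,0,0],[0,0,0.02],0],[[0,0,0],[0,0,0.03],0],[[0,0,0],[0,0,0.03],0],[[0,0,0],[0,0,0.03],0]]}}

```text
clock: 9.52
tool_pos: [0.5703, -0.233, 0.1198]
ee_rot: [0.001, 0.159, 0.987, -0.0]
ft_force: [2.7, -2.1, -1.6]
opening: 0.201
```

The knob is entering the bore with only a small lateral force along tool -x. I'm yielding 0.6 mm that way and going on.

Call:
{"method": "step_arm", "body": {"commands": [[[0,0,0],[-0.006,0,0.01],0],[[0,0,0],[-0.006,0,0.02],0],[[0,0,0],[-0.006,0,0.03],0],[[0,0,0],[-0.006,0,0.03],0],[[0,0,0],[-0.006,0,0.03],0]]}}

```text
clock: 9.93
tool_pos: [0.5703, -0.233, 0.1166]
ee_rot: [0.0, 0.159, 0.987, -0.0]
ft_force: [1.7, -3.5, -1.7]
opening: 0.207
```

Call:
{"method": "step_arm", "body": {"commands": [[[0,0,0],[0,0,0.01],0],[[0,0,0],[0,0,0.02],0],[[0,0,0],[0,0,0.03],0],[[0,0,0],[0,0,0.03],0],[[0,0,0],[0,0,0.03],0]]}}

```text
clock: 10.35
tool_pos: [0.5704, -0.2331, 0.114]
ee_rot: [0.0, 0.159, 0.987, -0.0]
ft_force: [0.4, -2.6, 3.4]
opening: 0.207
```

Collar contact came at TCP z≈0.114, which is the nominal height. I'm pressing home.

Call:
{"method": "step_arm", "body": {"commands": [[[0,0,0],[0,-0.003,0.01],0],[[0,0,0],[0,-0.003,0.02],0],[[0,0,0],[0,-0.003,0.03],0],[[0,0,0],[0,-0.003,0.04],0],[[0,0,0],[0,-0.003,0.04],0]]}}

```text
clock: 10.77
tool_pos: [0.5703, -0.2331, 0.1102]
ee_rot: [0.0, 0.159, 0.987, -0.0]
ft_force: [0.9, -2.2, 6.3]
opening: 0.202
```

Call:
{"method": "step_arm", "body": {"commands": [[[0,0,0],[0,0,0.01],0],[[0,0,0],[0,0,0.02],0],[[0,0,0],[0,0,0.03],0],[[0,0,0],[0,0,0.03],0],[[0,0,0],[0,0,0.03],0]]}}

```text
clock: 11.18
tool_pos: [0.5704, -0.2331, 0.1075]
ee_rot: [0.0, 0.159, 0.987, -0.0]
ft_force: [0.5, -1.2, 8.8]
opening: 0.199
```

Call:
{"method": "step_arm", "body": {"commands": [[[0,0,0],[0,0,0.01],0],[[0,0,0],[0,0,0.01],0],[[0,0,0],[0,0,0.01],0],[[0,0,0],[0,0,0.01],0],[[0,0,0],[0,0,0.01],0]]}}

```text
clock: 11.6
tool_pos: [0.5704, -0.2331, 0.1073]
ee_rot: [0.0, 0.159, 0.987, -0.0]
ft_force: [-1.2, -0.5, 14.7]
opening: 0.202
```

The tool stalls at 0.1073 as the force climbs, so this is the hard stop, 8 mm below the first contact. I'll add a little margin and verify visually.

Call:
{"method": "step_arm", "body": {"commands": [[[0,0,0],[0,0,0.005],0],[[0,0,0],[0,0,0.01],0],[[0,0,0],[0,0,0.01],0],[[0,0,0],[0,0,0.01],0],[[0,0,0],[0,0,0.01],0]], "newtons": 50}}

```text
clock: 12.02
tool_pos: [0.5705, -0.2331, 0.1073]
ee_rot: [0.001, 0.159, 0.987, -0.0]
ft_force: [-3.4, 0.3, 20.7]
opening: 0.204
```

Call:
{"method": "step_arm", "body": {"commands": [[[0,0,0],[0,0,0],0],[[0,0,0],[0,0,0],0],[[0,0,0],[0,0,0],0],[[0,0,0],[0,0,0],0],[[0,0,0],[0,0,0],0]]}}

```text
clock: 12.43
tool_pos: [0.5705, -0.2331, 0.1073]
ee_rot: [0.001, 0.159, 0.987, -0.0]
ft_force: [-3.0, 0.3, 22.3]
opening: 0.206
```

```bash
python3 m.py; python3 - <<'E'
from h import *
p,d=vision.read_camera("scene"); save(p[222:317,139:239],"pics/s6.png",6)
E
```

```text
[ 0.57049843 -0.23313878  0.10729656] 161.7316260587663 moved [0.0666659  0.00465408 0.06200213] [-2.95975494  0.29192658 22.3275244 ] [ 0.1441597   0.652463   -0.01405416] 0.20600679474707262 [ 0.001  0.001 -0.    -0.001  0.001 -0.001]
```

View pics/s6.png

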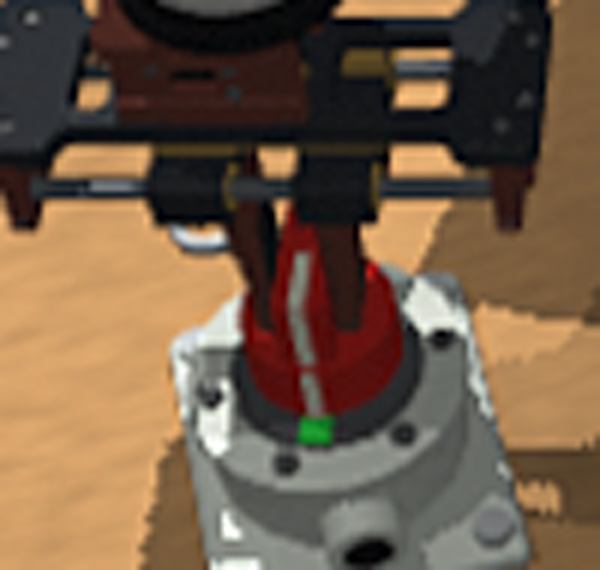

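The view shows the knob seated low over the disc with its pointer running straight into the green mark at (316,430). The press holds steady at 22 N, so I'm handing in.

```bash
python3 -c "
from h import *
print(ticket.close_job())"
```

```text
the job is handed in; nothing more can be done
None
```

The red knob is on the pump's D-shaft with its pointer over the green mark. The arm still holds it, pressing the collar down against its stop. I handed the job in at about 12.5 s of the 38 s.

- **Travel:** the collar pushed back from TCP z of about 0.115. The tool then stopped at 0.1073, matching the 8 mm travel to within the roughly 1 mm noise in the readings.
- **Force:** it rose to 22 N while the height stayed the same. That is well above the 10.5 N the spring needs and well below the 40 N limit.
- **Grip:** 50 N was set, and the jaws read about 18 mm open, which matches the bar's thickness.
- **Alignment:** before insertion the wrist camera put the knob within about 1° of the shaft's flat. The last scene picture shows the pointer meeting the green mark.
- **Disagreement:** one wrist-camera fit put the knob 5.7 mm lower in the hand than expected. Collar contact came at the nominal height, so I took that fit to be wrong.
- **Not checked:** the collar itself is hidden under the knob, so I judged it by height and force. I didn't take a final picture of the tray and bench; the arm passed over the other parts without touching anything that showed in the forces.

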